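Function-test the stored emergency light

TASK

Give the slim emergency light in the spring clips its routine function test: with the fingertips, press its round test button gently, keep it pressed in for a good three seconds, then let it spring back out and withdraw. Leave the light lying in its clips, do not touch its rectangular power switch, and leave the torch in the same clip rail and everything else around it alone.

Things in the scene. Friction and masses are not known exactly. Their poses are not given: they have to be found in the camera images.
- shelf: Fixed tiled upstand, 174 mm high, 1.14 m long, with a chrome wire basket on its near face. Origin: foot of the tiled face, mid shelf; x into the wall, z up. Basket x -0.190 to -0.012, y -0.315 to 0.315, floor at z 0.065, rim 0.122. In front a rail at x -0.226 with spring clips at y -0.270, -0.080, 0.050, 0.240; saddles z 0.126, jaw tips 0.153. Light in one pair, torch in the other, either side.
- light: The slim emergency light: white bar, 280 mm long (its y), 36 mm wide (x), 30 mm high (z, up), 0.3 kg, loose, pinched in two spring clips on whose saddles it rests. Origin: centre of its underside. On top: ribbed diffuser on the half towards +y, grey panel with button, tiny charge lamp and power switch on the half towards -y. Fixed parts stay below 33 mm above the underside.
- test_button_top (a point): Centre of the top of the test button, moving with it. The button is a round white plunger 18 mm across, on the light 60 mm from its middle towards its -y end; when out, its top stands 8 mm above the light's top face (38 mm above the light's underside). It is pressed straight down.
- test_button (a joint): Travel of the test button: 0 when out, grows as it is pressed, stop at 0.006 m. Sprung: it yields from about 1.2 N and takes about 6 N at the stop, and springs back out when let go. It counts as pressed in beyond 0.003 m.
- power_switch_mid (a point): Middle of the power switch's face, 48 mm from the test button towards the light's +y end. The switch is a white rectangular rocker 14 mm by 26 mm, about 6 mm high above the light's top face at its raised ends. Not to be touched.
- power_switch (a joint): Angle of the rocker, -0.12 to 0.12; starts somewhere in that range, stays where it is left, to be left as found.
- torch: Round aluminium hand torch, barrel 36 mm in diameter, 280 mm long (its y), head 43 mm across at its +y end, loose in the other two clips. Origin at the underside of the barrel, mid length. It has a single round black push switch on top, 16 mm across and standing 5 mm proud, 25 mm from the middle towards the head. To be left alone.
- torch_button (a joint): Travel of the torch's push switch, 0 when out, 0.004 at its stop. Not to be pressed.
- bulb_a: Frosted lamp bulb, 60 mm across, 108 mm long, lying in the basket, cap towards its -x. Origin under its middle at the mesh floor. To be left alone.
- bulb_b: The other frosted lamp bulb, the same as bulb_a. To be left alone.
- socket_tester: Grey plastic socket tester, 36 x 64 x 70 mm high, standing in the basket with three brass pins reaching 37 mm from its centre towards +x. Origin at the centre of its underside. To be left alone.
- tub: Clear plastic lidded tub, 86 x 116 mm and 55 mm high, standing in the basket. Origin at the centre of its underside. To be left alone.
- bulb_carton: Upright cardboard bulb carton, 62 x 62 x 112 mm high, on the worktop. Origin at the centre of its underside. To be left alone.
- screwdriver: Screwdriver lying on the worktop in front of the shelf, below 40 mm high. To be left alone.

How it is judged:
By the outcome, as a careful person would: the job done as asked, in the order asked, and still so for the second after the job is handed in, with the robot touching nothing.
It also fails if it takes over 35 s, if anything falls off the work surface, if the arm or the gripper's body presses on something with over 40 N, if the wrist force passes 120 N, or if a joint passes its speed limit or range.

ROBOT

A 6-joint arm with a two-finger parallel gripper is mounted at the origin on the work surface. World frame = base frame: x ahead of the robot, y to its left, z up, the work surface at z = 0. Lengths are in m, angles in rad, forces in N, time in s.
With the tool pointing down it reaches from about 0.375 to 0.925 m from the base axis. Payload 5.7 kg.
Tool frame: the origin (TCP) lies midway between the tips of the shut fingers; the grasp point (between the pads) lies 19 mm behind it (ctrl.hold_point_z is the z of the grasp point in the tool frame, in m); z points along the fingers, y is the line along which they close (so a half turn about z gives the same grasp; the last joint's range is limited). The gripper opens to 88 mm and grips with 3 to 60 N. Pads are 20 mm wide; open, the fingers measure 115 mm over their backs; the gripper's body (75 mm by 178 mm) begins 61 mm behind the grasp point.
Start: joints at [1.064, 0.359, 1.51, -0, 1.272, -0.115], TCP at [0.229, 0.555, 0.223] pointing down, gripper open.
Joint ranges: [-2.97, 2.97], [-1.01, 2.36], [0.21, 2.38], [-0.96, 4.11], [0.2, 2.71], [-2.98, 2.98]. Speed limits (rad/s): [2.39, 2.39, 3.14, 3.14, 3.14, 3.14].

INTERFACE

Orientations are given as a rotation vector (axis times angle).
In Python, from bench import ctrl gives the robot as it stands.
- The arm moves only by the tool servo_tool, never from a script. Its argument "increments" is a list of rows, each an object of numbers: "dx", "dy", "dz": the shift along the tool's x, y, z in mm; "rx", "ry", "rz": the turn, a rotation vector about the tool's x, y, z in degrees; "gripper": the closure, from 0 (fully open) to 1 (shut). In form: [{"dx": .., "dy": .., "dz": .., "rx": .., "ry": .., "rz": .., "gripper": ..}, ...]. A call has 1 to 5 rows; each row shifts and turns the commanded pose from where the row before left it, along the tool's axes as they then stand; what a row does not reach is not made up. A row lasts 1/12 s, in which the tool goes at most 41.7 mm and 7.16 degrees, less where a joint would pass 70% of its speed; a pose out of reach is approached as far as the arm can. A call is refused whole if a number of a shift passes 41.7 or a number of a turn 7.16, either way. A call with a gripper value outside its range is refused whole. The fingers move at their own pace and stop on an object; "force" is the grip in N (left out, the last holds). Time passes only in rows, so rows that do not move let the fingers close. It gives the time, the measured TCP pose, the force, the opening and the grip force at its end, in the units of the state.
- ctrl.observe(): the state, without advancing time (a new reading comes with each control period).
- ctrl.grab_frame(name): name is "side" or "top"; returns a dict with "color" (400x640x3 uint8, red, green, blue), "range_z" (400x640 float32, m along the optical axis (not along the pixel's ray), 0 where there is no reading), "camera_matrix" (3x3 intrinsics, pixels), "T" (4x4, takes a point from camera to world coordinates). Camera axes: x right, y down, z forward; pixel columns grow to the right and rows downward; lengths in m; the calibration is good to about 2 mm. A picture is of the moment at which its call begins.
- ctrl.close_job(): hands the job in; it is judged then, once.
Trained networks look in the newest picture that a camera, given by its name, has taken for a name from the list of things; names that differ only in an ending like _2 or _b are one class to them, and where a whole thing is asked for, a point or a joint stands for the part that bears it (a point fixed in the world has none). Each returns a list of dicts, best first, with "confidence" (0 to 1); they miss things now and then, are a little off and sometimes report something else, mostly with a low value. They report only what shows in the picture. A call takes as long as a camera call.
- ctrl.trace(thing, camera): "pixels" (400x640 bool, what is visible of it) and "at" ([row, column] as shares, 0 to 1, of the picture: columns of its width, rows of its height, amid what is visible of it).
- ctrl.place_of(thing, camera): "at" ([row, column] as shares, 0 to 1, of the picture: columns of its width, rows of its height: a listed point, or the origin of a listed thing).
The state is a dict: "clock": time; "joints": joint angles; "joint_vel": joint speeds; "effort": joint torques, N m; "tool_pos": TCP position; "eef_rot": TCP orientation; "ft_force": force on the tool from outside, world axes, zero at the start; "moment": the same for the moment, N m; "grip_width": opening from 0.0 (shut) to 1.0 (fully open); "finger_force": force on a finger pad.
Only numpy, scipy, OpenCV 4.12 (cv2) and the standard library are available. Lean on these libraries where they do the work, as an engineer would, in place of code of your own. Each camera call takes 0.05 s, during which the arm holds its last target. There are 200 camera calls.

## Working session

There is one attempt and no reset: what is moved stays moved. The work goes in short steps, Python scripts to look and compute and a tool call to move; the robot and the scene stay as the last step left them, time stands still between calls to the robot, and variables do not carry over. Pictures are saved under pics/ and viewed, at most 10 in all, crops included, and the job is handed in when it is done.

Besides the shell and the picture viewer there is one more tool, called after "Request:" as name([rows], argument=value, ...), one row to a line, values as JSON. servo_tool: Moves the arm, as the interface text tells. Its arguments: {"type":"object","properties":{"increments":{"type":"array","items":{"type":"object","properties":{"dx":{"type":"number"},"dy":{"type":"number"},"dz":{"type":"number"},"rx":{"type":"number"},"ry":{"type":"number"},"rz":{"type":"number"},"gripper":{"type":"number"}}}},"force":{"type":"number"}},"required":["increments"]}

```bash
mkdir -p pics; cat > h.py <<'E'
import numpy as np, cv2
from bench import ctrl
from scipy.spatial.transform import Rotation as R
def world(f,r,c,z=None):
    K=f["camera_matrix"];T=f["T"]
    ray=np.array([(c-K[0,2])/K[0,0],(r-K[1,2])/K[1,1],1.])
    if z is None:
        p=f["range_z"][int(r)-2:int(r)+3,int(c)-2:int(c)+3];d=np.median(p[p>0])
    else:
        d=(z-T[2,3])/(T[:3,:3]@ray)[2]
    return T[:3,:3]@(ray*d)+T[:3,3]
E
python3 - <<'E'
from h import *
for n in("top","side"):
    f=ctrl.grab_frame(n);cv2.imwrite(f"pics/{n}0.png",f["color"][...,::-1])
    for t in("test_button_top","power_switch_mid","light","torch"):
        for d in ctrl.place_of(t,n)[:2]:
            r,c=d["at"][0]*400,d["at"][1]*640
            print(n,t,round(d["confidence"],2),round(r),round(c),world(f,r,c).round(4))
s=ctrl.observe();print(s["clock"],s["tool_pos"],s["eef_rot"],s["ft_force"],R.from_rotvec(s["eef_rot"]).as_matrix().round(3))
E
```

```text
top test_button_top 0.57 208 407 [ 0.5162 -0.1381  0.159 ]
top power_switch_mid 0.6 216 391 [ 0.5001 -0.1004  0.1586]
top power_switch_mid 0.45 212 410 [ 0.5084 -0.1426  0.1636]
top torch 0.72 230 248 [0.4737 0.2211 0.1627]
side test_button_top 0.45 157 342 [ 0.5115 -0.1415  0.1616]
side power_switch_mid 0.41 168 341 [ 0.5092 -0.0859  0.1572]
side light 0.75 182 346 [ 0.4949 -0.019   0.1557]
side torch 0.79 258 348 [0.4772 0.2635 0.1605]
side torch 0.23 220 285 [0.6223 0.0448 0.086 ]
0.5 [0.22912182 0.55449533 0.22262448] [ 6.11511509e-01  3.08149814e+00 -1.70174819e-04] [-0.05509689  0.83514568 -0.24245787] [[-0.924  0.382 -0.   ]
 [ 0.382  0.924 -0.   ]
 [-0.    -0.    -1.   ]]
```

View pics/top0.png

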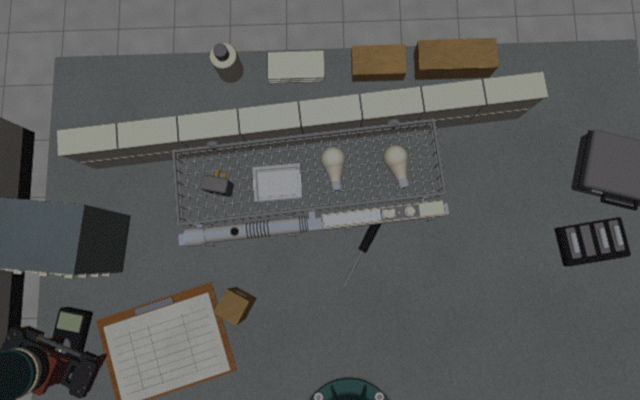

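View pics/side0.png

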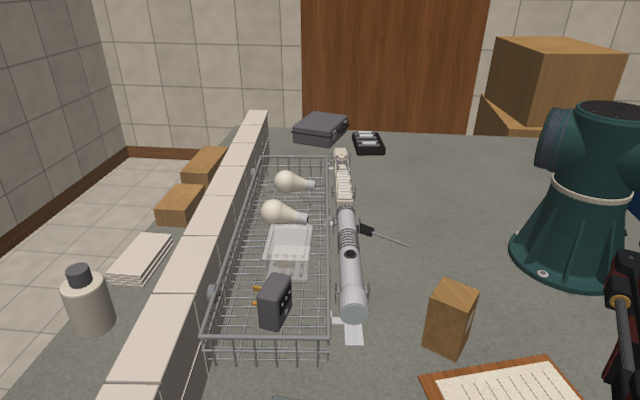

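```bash
python3 - <<'E'
from h import *
a=cv2.imread("pics/top0.png")[190:250,300:460]; b=cv2.imread("pics/side0.png")[140:240,300:400]
cv2.imwrite("pics/c1.png",np.vstack([cv2.resize(a,(800,300),interpolation=cv2.INTER_CUBIC),np.pad(cv2.resize(b,(300,300),interpolation=cv2.INTER_CUBIC),((0,0),(0,500),(0,0)))]))
f=ctrl.grab_frame("top")
for r,c in((208.5,410.5),(212,391),(216,322),(208,443),(231,235)): print(r,c,world(f,r,c).round(4),world(f,r,c,.164).round(4))
E
```

```text
208.5 410.5 [ 0.5151 -0.1444  0.1636] [ 0.5151 -0.1444  0.164 ]
212 391 [ 0.5087 -0.1012  0.1586] [ 0.5081 -0.1005  0.164 ]
216 322 [0.5035 0.0547 0.1523] [0.5023 0.0545 0.164 ]
208 443 [ 0.5158 -0.2191  0.1542] [ 0.5147 -0.2167  0.164 ]
231 235 [0.4722 0.2508 0.1661] [0.4724 0.2512 0.164 ]
```

View pics/c1.png

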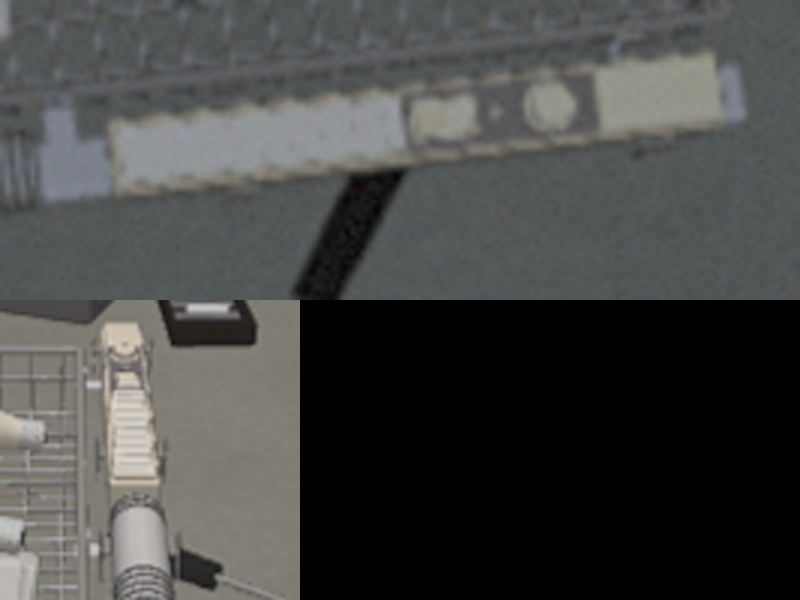

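The top crop shows the button at about row 211, col 410. The rocker is at about row 213, col 389, and the diffuser lies on the torch side.

```bash
python3 - <<'E'
from h import *
f=ctrl.grab_frame("top");g=ctrl.grab_frame("side")
b=world(f,211,410.2,.164);s=world(f,213,389,.164);e=[world(f,190+r/5,300+c/5,.157) for r,c in((157,110),(92,718))]
print(b,s,world(f,211,410.2),e,world(g,155,341.7,.164),world(g,155,341.7))
u=(e[0]-e[1])/np.linalg.norm(e[0]-e[1]);m=(e[0]+e[1])/2
print("from bar",m-.06*u,"from switch",s-.048*u,np.linalg.norm(e[0]-e[1]),np.degrees(np.arctan2(u[1],u[0])))
o=ctrl.observe();M=R.from_rotvec(o["eef_rot"]).as_matrix()
print("tool delta mm",M.T@(m-.06*u-o["tool_pos"])*1000)
E
```

```text
[ 0.50947052 -0.14345079  0.164     ] [ 0.50595252 -0.09597338  0.164     ] [ 0.50950362 -0.14350298  0.16369639] [array([0.49073765, 0.05483515, 0.157     ]), array([ 0.51455323, -0.21973516,  0.157     ])] [ 0.51174084 -0.14697659  0.164     ] [ 0.51182709 -0.14881651  0.16321458]
from bar [ 0.50783023 -0.14222557  0.157     ] from switch [ 0.51010036 -0.14379383  0.164     ] 0.27560123102398637 94.95729306979392
tool delta mm [-523.66491604 -537.48785663   65.66672531]
```

Request:
servo_tool([
  {"dx": -20, "dy": -20, "dz": -10, "gripper": 1},
  {"dx": -26, "dy": -27, "gripper": 1},
  {"dx": -26, "dy": -27, "gripper": 1},
  {"dx": -26, "dy": -27, "gripper": 1},
  {"dx": -26, "dy": -27, "gripper": 1},
], force=10)

```text
schema error: expected keys dx, dy, dz, rx, ry, rz, gripper
```

Request:
servo_tool([
  {"dx": -26, "dy": -27, "gripper": 1},
  {"dx": -26, "dy": -27, "gripper": 1},
  {"dx": -26, "dy": -27, "gripper": 1},
  {"dx": -26, "dy": -27, "gripper": 1},
  {"dx": -26, "dy": -27, "gripper": 1},
])

```text
schema error: expected keys dx, dy, dz, rx, ry, rz, gripper
```

Request:
servo_tool([
  {"dx": -26, "dy": -27, "gripper": 1},
  {"dx": -26, "dy": -27, "gripper": 1},
  {"dx": -26, "dy": -27, "gripper": 1},
  {"dx": -26, "dy": -27, "gripper": 1},
  {"dx": -26, "dy": -27, "gripper": 1},
])

```text
schema error: expected keys dx, dy, dz, rx, ry, rz, gripper
```

All seven keys are required in every row.

Request:
servo_tool([
  {"dx": -20, "dy": -20, "dz": -10, "rx": 0, "ry": 0, "rz": 0, "gripper": 1},
  {"dx": -26, "dy": -27, "dz": 0, "rx": 0, "ry": 0, "rz": 0, "gripper": 1},
  {"dx": -26, "dy": -27, "dz": 0, "rx": 0, "ry": 0, "rz": 0, "gripper": 1},
  {"dx": -26, "dy": -27, "dz": 0, "rx": 0, "ry": 0, "rz": 0, "gripper": 1},
  {"dx": -26, "dy": -27, "dz": 0, "rx": 0, "ry": 0, "rz": 0, "gripper": 1},
], force=10)

```text
clock: 1.07
tool_pos: [0.295, 0.3874, 0.2327]
eef_rot: [0.61, 3.081, 0.0]
ft_force: [0.2, 0.0, -0.4]
grip_width: 0.662
finger_force: 0.0
```

Request:
servo_tool([
  {"dx": -26, "dy": -27, "dz": 0, "rx": 0, "ry": 0, "rz": 0, "gripper": 1},
  {"dx": -26, "dy": -27, "dz": 0, "rx": 0, "ry": 0, "rz": 0, "gripper": 1},
  {"dx": -26, "dy": -27, "dz": 0, "rx": 0, "ry": 0, "rz": 0, "gripper": 1},
  {"dx": -26, "dy": -27, "dz": 0, "rx": 0, "ry": 0, "rz": 0, "gripper": 1},
  {"dx": -26, "dy": -27, "dz": 0, "rx": 0, "ry": 0, "rz": 0, "gripper": 1},
])

```text
clock: 1.48
tool_pos: [0.3638, 0.2128, 0.2329]
eef_rot: [0.611, 3.081, 0.001]
ft_force: [1.1, 0.4, -0.1]
grip_width: 0.281
finger_force: 0.0
```

Request:
servo_tool([
  {"dx": -26, "dy": -27, "dz": 0, "rx": 0, "ry": 0, "rz": 0, "gripper": 1},
  {"dx": -26, "dy": -27, "dz": 0, "rx": 0, "ry": 0, "rz": 0, "gripper": 1},
  {"dx": -26, "dy": -27, "dz": 0, "rx": 0, "ry": 0, "rz": 0, "gripper": 1},
  {"dx": -26, "dy": -27, "dz": 0, "rx": 0, "ry": 0, "rz": 0, "gripper": 1},
  {"dx": -26, "dy": -27, "dz": 0, "rx": 0, "ry": 0, "rz": 0, "gripper": 1},
])

```text
clock: 1.9
tool_pos: [0.4324, 0.0382, 0.233]
eef_rot: [0.612, 3.081, 0.0]
ft_force: [-0.3, 0.2, -0.4]
grip_width: 0.01
finger_force: 0.0
```

Request:
servo_tool([
  {"dx": -28, "dy": -27, "dz": 0, "rx": 0, "ry": 0, "rz": 0, "gripper": 1},
  {"dx": -28, "dy": -27, "dz": 0, "rx": 0, "ry": 0, "rz": 0, "gripper": 1},
  {"dx": -28, "dy": -27, "dz": 0, "rx": 0, "ry": 0, "rz": 0, "gripper": 1},
  {"dx": -28, "dy": -28, "dz": 0, "rx": 0, "ry": 0, "rz": 0, "gripper": 1},
  {"dx": -28, "dy": -28, "dz": 0, "rx": 0, "ry": 0, "rz": 0, "gripper": 1},
])

```text
clock: 2.32
tool_pos: [0.5096, -0.1421, 0.2328]
eef_rot: [0.612, 3.081, -0.0]
ft_force: [0.4, 1.2, -0.2]
grip_width: 0.004
finger_force: 0.0
```

Request:
servo_tool([
  {"dx": 0, "dy": 0, "dz": 15, "rx": 0, "ry": 0, "rz": 7, "gripper": 1},
  {"dx": 0, "dy": 0, "dz": 10, "rx": 0, "ry": 0, "rz": 0, "gripper": 1},
  {"dx": 0, "dy": 0, "dz": 5, "rx": 0, "ry": 0, "rz": 0, "gripper": 1},
  {"dx": 0, "dy": 0, "dz": 0, "rx": 0, "ry": 0, "rz": 0, "gripper": 1},
])

```text
clock: 2.65
tool_pos: [0.5073, -0.1386, 0.2011]
eef_rot: [-0.792, -3.036, -0.001]
ft_force: [0.2, 1.0, 0.9]
grip_width: 0.001
finger_force: 0.0
```

```bash
python3 - <<'E'
from h import *
f=ctrl.grab_frame("top");g=ctrl.grab_frame("side")
cv2.imwrite("pics/c2.png",np.hstack([cv2.resize(f["color"][170:250,370:450,::-1],(400,400)),cv2.resize(g["color"][110:190,300:380,::-1],(400,400))]))
o=ctrl.observe();M=R.from_rotvec(o["eef_rot"]).as_matrix();print(o["clock"],o["tool_pos"],o["joints"],o["ft_force"],o["grip_width"],M.round(3))
print("delta",M.T@(np.array([.5095,-.1435,.164])-o["tool_pos"])*1000)
for n,h in(("top",f),("side",g)):
    v=np.linalg.inv(h["T"])@np.r_[o["tool_pos"],1];q=h["camera_matrix"]@(v[:3]/v[2]);print(n,"tcp px col,row",q[:2])
    for t in("test_button_top","power_switch_mid"):
      for d in ctrl.place_of(t,n)[:1]:print(t,d["confidence"],d["at"][0]*400,d["at"][1]*640)
E
```

```text
2.75 [ 0.50845337 -0.13876517  0.20261187] [-3.97572157e-01  2.75234257e-01  1.69120773e+00  6.10202875e-05
  1.17624712e+00 -1.45765789e+00] [-0.12290528 -0.06422442 -0.20559748] 0.007891157449355223 [[-0.872  0.489 -0.001]
 [ 0.489  0.872  0.   ]
 [ 0.001 -0.    -1.   ]]
delta [-3.2698407  -3.61636738 38.60855284]
top tcp px col,row [411.04131108 209.51082078]
test_button_top 0.69 188.6 221.50400000000002
power_switch_mid 0.38 216.8 388.096
side tcp px col,row [343.36745874 141.5572659 ]
test_button_top 0.61 157.32 343.23199999999997
power_switch_mid 0.38 167.4 340.992
```

View pics/c2.png

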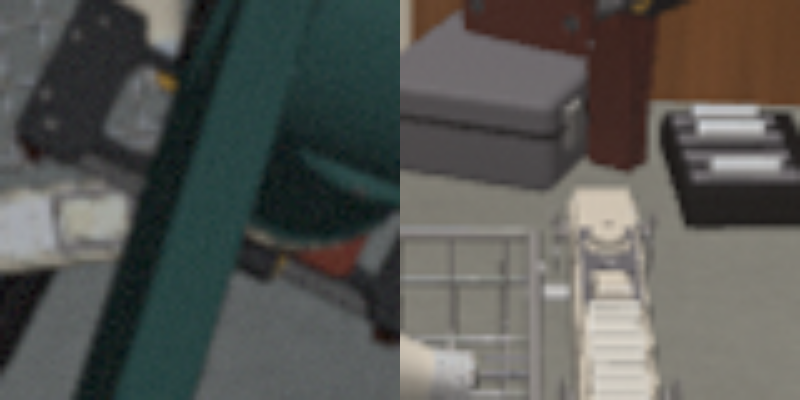

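The side crop shows the shut fingertip at about row 143, col 343, above the button at about row 156, col 342. That matches the TCP projection. I'll make a small correction and go down.

Request:
servo_tool([
  {"dx": -3, "dy": -4, "dz": 12, "rx": 0, "ry": 0, "rz": 0, "gripper": 1},
  {"dx": 0, "dy": 0, "dz": 12, "rx": 0, "ry": 0, "rz": 0, "gripper": 1},
  {"dx": 0, "dy": 0, "dz": 6, "rx": 0, "ry": 0, "rz": 0, "gripper": 1},
  {"dx": 0, "dy": 0, "dz": 0, "rx": 0, "ry": 0, "rz": 0, "gripper": 1},
  {"dx": 0, "dy": 0, "dz": 0, "rx": 0, "ry": 0, "rz": 0, "gripper": 1},
])

```text
clock: 3.37
tool_pos: [0.5096, -0.1447, 0.1728]
eef_rot: [-0.798, -3.038, 0.0]
ft_force: [0.2, -0.3, -0.0]
grip_width: 0.007
finger_force: 0.0
```

```bash
python3 - <<'E'
from h import *
g=ctrl.grab_frame("side")
cv2.imwrite("pics/c3.png",cv2.resize(g["color"][125:185,310:370,::-1],(600,600),interpolation=cv2.INTER_CUBIC))
o=ctrl.observe();print(o["clock"],o["tool_pos"],o["ft_force"],o["joint_vel"])
for p in(o["tool_pos"],[.5095,-.1435,.164]):
    v=np.linalg.inv(g["T"])@np.r_[p,1];q=g["camera_matrix"]@(v[:3]/v[2]);print(q[:2],(q[:2]-[310,125])*10)
E
```

```text
3.4167 [ 0.50998474 -0.14495046  0.17314027] [-0.0268502  -0.30208219  0.67917811] [-0.00282237 -0.00392902 -0.00751141 -0.00145385 -0.00176838  0.00087775]
[342.48346657 151.91178413] [324.83466572 269.11784126]
[342.52502104 155.59747092] [325.25021038 305.9747092 ]
```

View pics/c3.png

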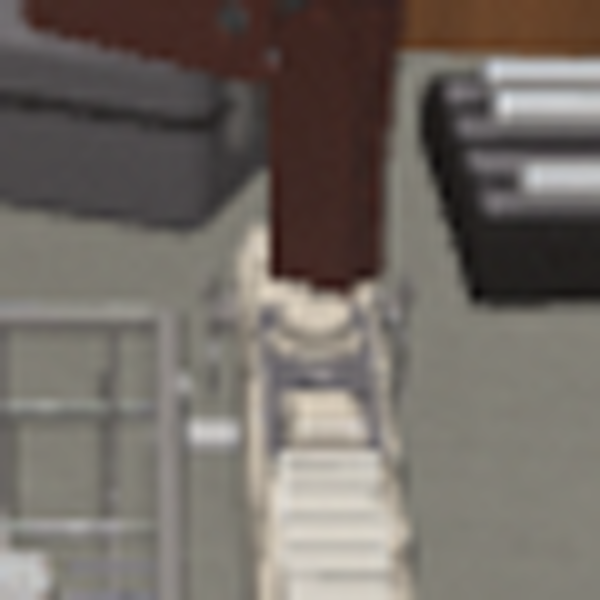

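The fingertips are centred over the button (crop x≈325 against ≈318), about 9 mm above it. Next I'll press in small steps and watch the force.

Request:
servo_tool([
  {"dx": 0, "dy": 0, "dz": 4, "rx": 0, "ry": 0, "rz": 0, "gripper": 1},
  {"dx": 0, "dy": 0, "dz": 3, "rx": 0, "ry": 0, "rz": 0, "gripper": 1},
  {"dx": 0, "dy": 0, "dz": 1, "rx": 0, "ry": 0, "rz": 0, "gripper": 1},
  {"dx": 0, "dy": 0, "dz": 1, "rx": 0, "ry": 0, "rz": 0, "gripper": 1},
  {"dx": 0, "dy": 0, "dz": 0, "rx": 0, "ry": 0, "rz": 0, "gripper": 1},
])

```text
clock: 3.83
tool_pos: [0.5097, -0.145, 0.1636]
eef_rot: [-0.798, -3.038, 0.0]
ft_force: [0.0, 0.1, 2.0]
grip_width: 0.004
finger_force: 0.8
```

Request:
servo_tool([
  {"dx": 0, "dy": 0, "dz": 1, "rx": 0, "ry": 0, "rz": 0, "gripper": 1},
  {"dx": 0, "dy": 0, "dz": 1, "rx": 0, "ry": 0, "rz": 0, "gripper": 1},
  {"dx": 0, "dy": 0, "dz": 0, "rx": 0, "ry": 0, "rz": 0, "gripper": 1},
  {"dx": 0, "dy": 0, "dz": 0, "rx": 0, "ry": 0, "rz": 0, "gripper": 1},
])

```text
clock: 4.17
tool_pos: [0.5097, -0.145, 0.1618]
eef_rot: [-0.799, -3.038, 0.0]
ft_force: [-1.7, 0.7, 2.7]
grip_width: 0.005
finger_force: 1.6
```

Request:
servo_tool([
  {"dx": 0, "dy": 0, "dz": 1, "rx": 0, "ry": 0, "rz": 0, "gripper": 1},
  {"dx": 0, "dy": 0, "dz": 1, "rx": 0, "ry": 0, "rz": 0, "gripper": 1},
  {"dx": 0, "dy": 0, "dz": 0.5, "rx": 0, "ry": 0, "rz": 0, "gripper": 1},
  {"dx": 0, "dy": 0, "dz": 0, "rx": 0, "ry": 0, "rz": 0, "gripper": 1},
  {"dx": 0, "dy": 0, "dz": 0, "rx": 0, "ry": 0, "rz": 0, "gripper": 1},
])

```text
clock: 4.58
tool_pos: [0.5097, -0.145, 0.1593]
eef_rot: [-0.798, -3.038, 0.0]
ft_force: [-2.1, 1.3, 5.0]
grip_width: 0.009
finger_force: 2.6
```

```bash
python3 - <<'E'
from h import *
F=[];Z=[]
for i in range(10):
    ctrl.grab_frame("side");o=ctrl.observe();F.append(o["ft_force"]);Z.append(o["tool_pos"])
print(o["clock"],np.mean(F,0),np.std(F,0),np.mean(Z,0))
E
```

```text
5.0833 [-1.84176918  0.90900607  5.06935587] [0.57413653 0.40929267 0.47036783] [ 0.50972745 -0.14496966  0.15928544]
```

```bash
python3 - <<'E'
from h import *
F=[]
for i in range(70):
    ctrl.grab_frame("side");o=ctrl.observe();F.append(o["ft_force"])
print(o["clock"],np.mean(F,0),np.min(F,0),np.max(F,0),o["tool_pos"])
E
```

```text
8.5833 [-1.67910563  1.2110952   5.12156084] [-2.67226273  0.08950095  4.21679901] [-0.44783981  2.4515788   5.99678035] [ 0.50972207 -0.14498208  0.15927899]
```

Request:
servo_tool([
  {"dx": 0, "dy": 0, "dz": -2, "rx": 0, "ry": 0, "rz": 0, "gripper": 1},
  {"dx": 0, "dy": 0, "dz": -3, "rx": 0, "ry": 0, "rz": 0, "gripper": 1},
  {"dx": 0, "dy": 0, "dz": -4, "rx": 0, "ry": 0, "rz": 0, "gripper": 1},
  {"dx": 0, "dy": 0, "dz": -10, "rx": 0, "ry": 0, "rz": 0, "gripper": 1},
  {"dx": 0, "dy": 0, "dz": -20, "rx": 0, "ry": 0, "rz": 0, "gripper": 1},
])

```text
clock: 9.0
tool_pos: [0.5084, -0.1445, 0.1972]
eef_rot: [-0.798, -3.035, -0.001]
ft_force: [-0.2, 0.5, -0.4]
grip_width: 0.007
finger_force: 0.0
```

Request:
servo_tool([
  {"dx": 0, "dy": 0, "dz": -30, "rx": 0, "ry": 0, "rz": 0, "gripper": 1},
  {"dx": 15, "dy": 0, "dz": -20, "rx": 0, "ry": 0, "rz": 0, "gripper": 1},
  {"dx": 30, "dy": 0, "dz": -10, "rx": 0, "ry": 0, "rz": 0, "gripper": 1},
  {"dx": 30, "dy": 0, "dz": 0, "rx": 0, "ry": 0, "rz": 0, "gripper": 1},
  {"dx": 10, "dy": 0, "dz": 0, "rx": 0, "ry": 0, "rz": 0, "gripper": 1},
])

```text
clock: 9.42
tool_pos: [0.4329, -0.1016, 0.2592]
eef_rot: [-0.798, -3.038, -0.0]
ft_force: [-1.4, 0.6, -0.0]
grip_width: 0.001
finger_force: 0.0
```

```bash
python3 - <<'E'
from h import *
f=ctrl.grab_frame("top");g=ctrl.grab_frame("side")
cv2.imwrite("pics/c4.png",np.hstack([cv2.resize(f["color"][170:250,370:450,::-1],(400,400)),cv2.resize(g["color"][125:185,310:370,::-1],(400,400))]))
o=ctrl.observe();print(o["clock"],o["tool_pos"],o["ft_force"])
E
```

```text
9.5167 [ 0.43452402 -0.10252343  0.25873929] [ 0.91277848  0.22583418 -0.21757573]
```

View pics/c4.png

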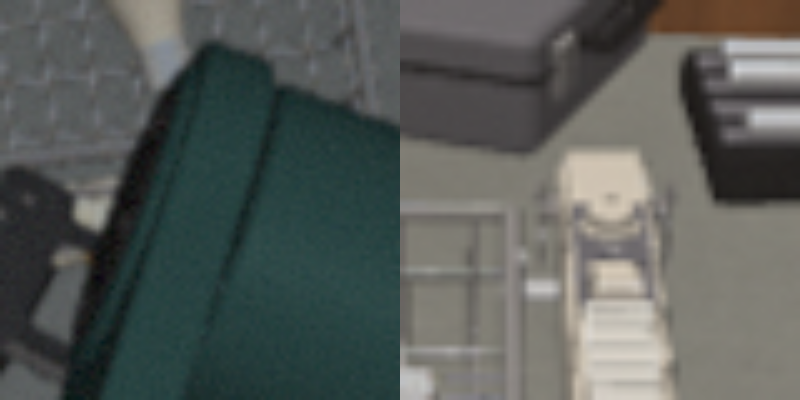

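The light is still in its clips and the button is out (side crop, about x 610, y 205). The arm is clear.

```bash
python3 -c "
from bench import ctrl
print(ctrl.close_job())"
```

```text
the job is handed in; nothing more can be done
None
```

I pressed the test button in about 4.8 mm (estimated from about 5 N of push), held it for about 4 s, released it and withdrew; in the last side view the light is in its clips with the button out, and the job is handed in (no verdict was returned).

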